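Sort watch cases, buckles and a clasp into their trays

ROBOT

A 7-joint arm with a two-finger parallel gripper is mounted at the origin on the work surface. World frame = base frame: x ahead of the robot, y to its left, z up, the work surface at z = 0. Lengths are in mm, angles in rad, forces in N, time in s.
With the tool pointing down it reaches from about 425 to 950 mm from the base axis. Payload 4.7 kg.
Tool frame: the origin (TCP) lies on the centre line of the jaws, within the pads' length; the fingertips stand 19 mm ahead of it and the grasp point (between the pads) is the TCP; z points along the fingers, y is the line along which they close (so a half turn about z gives the same grasp; the last joint's range is limited). The gripper opens to 85 mm and grips with 20 to 120 N. Pads are 22 mm wide; open, the fingers measure 114 mm over their backs; the gripper's body (76 mm by 85 mm) begins 54 mm behind the grasp point. The pads swing forward as they close: fully open they stand 13 mm farther back than shut.
Start: joints at [1.222, 0.469, -0.049, 1.532, 0.024, 1.141, -0.082], TCP at [212.25, -640.778, 250.335] pointing down, gripper open.
Joint ranges: [-2.59, 2.59], [-0.33, 1.99], [-1.39, 1.29], [0.1, 2.45], [-1.04, 4.18], [0.21, 1.99], [-2.66, 2.66]. Speed limits (rad/s): [2.57, 2.57, 3.14, 3.14, 3.14, 3.14, 3.14].

INTERFACE

Orientations are given as a 3x3 rotation matrix whose columns are the frame's x, y, z axes.
In Python, from cell import ctrl, snapshot, calibration gives the robot as it stands. The module is installed in compiled form; this text tells all that it offers.
- The arm moves only by the shell command python3 -m handwheel 'ROWS' [FORCE]. ROWS is text: rows parted by semicolons, each of 7 numbers parted by spaces: the turn, a rotation vector about the world's x, y, z in rad, then the shift along the world's x, y, z in cm, then the opening, from 0 (shut) to 1 (fully open). A call has 1 to 12 rows; each row is the pose to reach, as a shift and turn from the pose commanded when the call began; what a row does not reach only later rows make up. A row lasts 1/8 s, in which the tool goes at most 62.5 mm and 10.7 degrees, less where a joint would pass 70% of its speed; a pose out of reach is approached as far as the arm can. A call with a gripper value outside its range is refused whole. The fingers move at their own pace and stop on an object; FORCE is the grip in N (left out, the last holds). Time passes only in rows, so rows that repeat a pose let the fingers close. It gives the time, the measured TCP pose, the force, the opening and the grip force at its end, in the units of the state.
- ctrl.sense(): the state, without advancing time (a new reading comes with each control period).
- snapshot(name): name is "scene" or "top" or "wrist"; returns the picture (480x640x3 uint8, blue, green, red); there is no depth.
- calibration(name): a dict with "K" (3x3 intrinsics, pixels), "rvec" (rotation vector, rad) and "tvec" (3), from world to camera coordinates, as OpenCV has them; the wrist camera has in their place "tool_from_camera" (4x4, takes a point from camera to tool coordinates, whose origin is the TCP and whose axes are the flange's). Camera axes: x right, y down, z forward; pixel columns grow to the right and rows downward; lengths in mm; the calibration is good to about 2 mm. A picture is of the moment at which its call begins: read the wrist's pose just before it. calibration takes no time and is no camera call.
- ctrl.close_job(): hands the job in; it is judged then, once.
The state is a dict: "clock": time; "joints": joint angles; "dq": joint speeds; "joint_efforts": joint torques, N m; "eef_pos": TCP position; "orientation": TCP orientation; "contact_force": force on the tool from outside, world axes, zero at the start; "wrist_torque": the same for the moment, N m; "grip_width": finger opening in mm; "grasp_force": force on a finger pad.
Only numpy, scipy, OpenCV 4.12 (cv2) and the standard library are available. Lean on these libraries where they do the work, as an engineer would, in place of code of your own. Each camera call takes 0.05 s, during which the arm holds its last target. There are 200 camera calls.

TASK

Sort the loose watch parts on the bench: both round watch cases into the round dish, both rectangular buckles into the square tray, and the folding clasp into the long narrow tray. Set each one down flat on the floor of its tray, side by side and not on top of another, the watch cases dial up and never dropped. Leave the eye loupe and the red-handled punch where they are, undisturbed.

Things in the scene. Friction and masses are not known exactly. Their poses are not given: they have to be found in the camera images.
- case1_c (a point): First round steel watch case, 40 mm across and 12 mm high, with white dial up; four small lugs make it 48 mm long along its x (6 to 12 o'clock); plain round sides across its y, 40 mm, are free to grip. About 60 g. This point is its centre, 6 mm above its underside; z up
- case2_c (a point): Second round steel watch case, 40 mm across and 12 mm high, with white dial up; four small lugs make it 48 mm long along its x (6 to 12 o'clock); plain round sides across its y, 40 mm, are free to grip. About 60 g. This point is its centre, 6 mm above its underside; z up
- buckle1_c (a point): First steel strap buckle, an open rectangular frame 32 mm along its x by 24 mm along its y, 7 mm thick, lying flat, with 5 mm wide bars and a tongue across the middle; the two long outer sides stand 24 mm apart across y. About 20 g. This point is its centre, 3.5 mm above its underside; z up
- buckle2_c (a point): Second steel strap buckle, an open rectangular frame 32 mm along its x by 24 mm along its y, 7 mm thick, lying flat, with 5 mm wide bars and a tongue across the middle; the two long outer sides stand 24 mm apart across y. About 20 g. This point is its centre, 3.5 mm above its underside; z up
- clasp_c (a point): folding steel bracelet clasp, folded shut: a slim bar 56 mm long along its x; its middle 34 mm is a cover 18 mm wide (along y) and 9 mm high, its ends are 16 mm wide and 4 mm high. About 25 g. This point is its centre, 4.5 mm above its underside; z up
- dish: round dish, inside diameter 132 mm (outside 140), dark wooden, fixed to the bench, 12 mm high; walls 4 mm thick, floor 4 mm thick (its top 4 mm above the origin). Origin at the centre of the underside, z up
- square_tray: square tray, inside 116 x 116 mm (outside 124), dark wooden, fixed to the bench, 12 mm high; walls 4 mm thick, floor 4 mm thick (its top 4 mm above the origin). Origin at the centre of the underside, z up
- long_tray: long narrow tray, inside 142 mm along its x by 72 mm along its y (outside 150 x 80), dark wooden, fixed to the bench, 12 mm high; walls 4 mm thick, floor 4 mm thick (its top 4 mm above the origin). Origin at the centre of the underside, z up
- loupe: bystander: black eye loupe with a pale lens on top, an upright stub 30 mm across at the foot, 24 mm at the top, 25 mm high, standing loose on the bench among the parts. Origin at the centre of its underside
- punch: bystander: loose punch tool, 126 mm long along its x, 18 mm wide, 16 mm high, lying on the bench with its red handle towards its -x and its steel tip towards +x. Origin on the bench surface, below the tool, 57 mm from the handle's end

How it is judged (in metres and radians):
At the end, for the whole second after the job is handed in: Cases dial up (0.2 rad) in the dish within 50 mm of its centre; buckles flat in the square tray within 50 mm of its middle each way; clasp flat in the long tray within 50 mm lengthwise, 31 mm across. All rest on the floor (at most 4 mm high), not on another or a wall, released and still (horizontal distance between each of case1_c, case2_c and dish below 0.05 m and z of each of case1_c, case2_c in the frame of dish below 0.014 m and angle between each of case1_c, case2_c's own z axis and vertical below 0.2 rad and x of buckle1_c in the frame of square_tray between -0.05 and 0.05 m and y of buckle1_c in the frame of square_tray between -0.05 and 0.05 m and z of each of buckle1_c, buckle2_c in the frame of square_tray below 0.0115 m and angle between the z axis of each of buckle1_c, buckle2_c and the z axis of square_tray, either way round below 0.2 rad and x of buckle2_c in the frame of square_tray between -0.05 and 0.05 m and y of buckle2_c in the frame of square_tray between -0.05 and 0.05 m and x of clasp_c in the frame of long_tray between -0.05 and 0.05 m and y of clasp_c in the frame of long_tray between -0.031 and 0.031 m and z of clasp_c in the frame of long_tray below 0.0125 m and angle between the z axis of clasp_c and the z axis of long_tray, either way round below 0.2 rad and linear speed of each of case1, case2, buckle1, buckle2, clasp below 0.02 m/s); the robot touches nothing.
It fails at once if a watch case is dropped: it falls free of the fingers faster than 0.7 m/s (about 25 mm of fall) (linear speed of case1 above 0.7 m/s and contact force between the fingers and case1 below 0.05 N).
It fails at once if a watch case is dropped: it falls free of the fingers faster than 0.7 m/s (about 25 mm of fall) (linear speed of case2 above 0.7 m/s and contact force between the fingers and case2 below 0.05 N).
It fails at once if the eye loupe is pushed more than 25 mm from its place or knocked over (distance of loupe from where it was at the start of the episode above 0.025 m or angle between loupe's own z axis and vertical above 0.5 rad).
It fails at once if the red-handled punch is pushed more than 25 mm from its place or knocked over (distance of punch from where it was at the start of the episode above 0.025 m or angle between punch's own z axis and vertical above 0.5 rad).
It also fails if it takes over 125 s, if anything falls off the work surface, if the arm or the gripper's body presses on something with over 40 N, if the wrist force passes 120 N, or if a joint passes its speed limit or range.

## Working session

There is one attempt and no reset: what is moved stays moved. The work goes in short steps, Python scripts to look and compute and a shell command to move; the robot and the scene stay as the last step left them, time stands still between calls to the robot, and variables do not carry over. Pictures are saved under pics/ and viewed, at most 17 in all, crops included, and the job is handed in when it is done.

```bash
mkdir -p pics
python3 - <<'E'
from cell import ctrl, snapshot, calibration
import cv2
s=ctrl.sense();print(s)
for n in("scene","top"):
    cv2.imwrite(f"pics/{n}0.png",snapshot(n)); print(n,calibration(n))
print(calibration("wrist"))
E
```

```text
{'clock': 0.0, 'joints': array([ 1.22209751,  0.46945145, -0.04856852,  1.53368366,  0.02410548,
        1.14100906, -0.08232509]), 'dq': array([ 0.00057241, -0.00041887, -0.00073934, -0.00073215, -0.00102421,
        0.00186867,  0.00031118]), 'joint_efforts': array([ 9.47978447e-05, -5.10307002e+01, -4.61753458e-02, -2.37711543e+01,
        1.08247128e-02,  7.20037657e-03,  3.81141859e-06]), 'eef_pos': array([ 212.02719261, -640.26065744,  249.25890424]), 'orientation': array([[ 9.49303362e-01,  3.14360674e-01, -7.02243524e-04],
       [ 3.14361446e-01, -9.49301591e-01,  1.83608993e-03],
       [-8.94464252e-05, -1.96376464e-03, -9.99998068e-01]]), 'contact_force': array([ 0.07552571, -0.51074749,  0.96680435]), 'wrist_torque': array([0.02014103, 0.02801586, 0.00499825]), 'grasp_force': 0.0, 'grip_width': 85.49566351040394}
scene {'K': array([[457.57345648,   0.        , 316.34219538],
       [  0.        , 457.57345648, 234.41838125],
       [  0.        ,   0.        ,   1.        ]]), 'rvec': array([ 1.14745572,  2.21748067, -1.07050576]), 'tvec': array([ 298.14005171, -257.22549588, 1151.39650328])}
top {'K': array([[434.75495181,   0.        , 311.50285375],
       [  0.        , 434.75495181, 240.45498186],
       [  0.        ,   0.        ,   1.        ]]), 'rvec': array([ 2.15341049, -2.20410504,  0.06467612]), 'tvec': array([  8.50025089, 543.77329711, 859.35262066])}
{'K': array([[409.58502513,   0.        , 323.15639673],
       [  0.        , 409.58502513, 242.20863242],
       [  0.        ,   0.        ,   1.        ]]), 'tool_from_camera': array([[ 1.17938271e-03, -9.54763980e-01, -2.97362322e-01,
         7.56520756e+01],
       [ 9.99999246e-01,  1.02400402e-03,  6.78295956e-04,
        -9.39539676e-01],
       [-3.43112333e-04, -2.97362898e-01,  9.54764468e-01,
        -1.23785027e+02],
       [ 0.00000000e+00,  0.00000000e+00,  0.00000000e+00,
         1.00000000e+00]])}
```

View pics/top0.png

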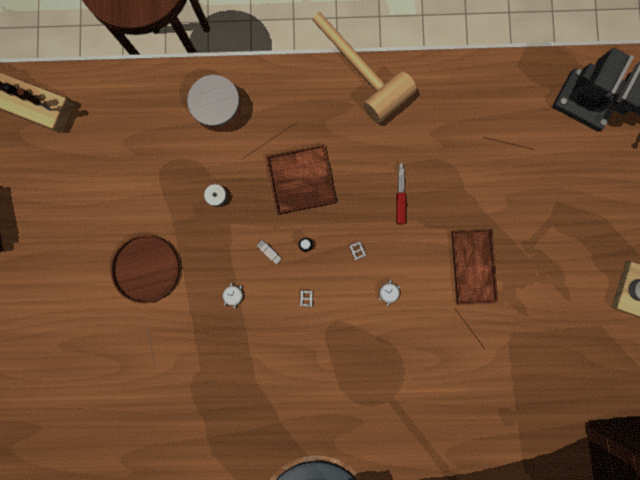

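View pics/scene0.png

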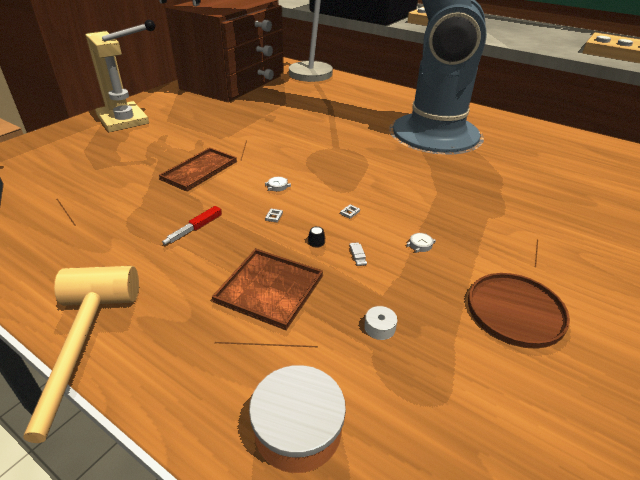

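Top view: dish (146,269), square tray (302,180), long tray (474,267), cases (233,295) and (389,293), buckles (306,298) and (358,251), clasp (269,252), loupe (306,244), punch (401,195).

```bash
cat > h.py <<'E'
import numpy as np, cv2
from cell import ctrl, snapshot, calibration
def px2w(n,uv,z):
    c=calibration(n);R=cv2.Rodrigues(c["rvec"])[0];o=-R.T@c["tvec"]
    uv=np.atleast_2d(uv).astype(float)
    d=(np.c_[uv,np.ones(len(uv))]@np.linalg.inv(c["K"]).T)@R
    return o+d*((z-o[2])/d[:,2])[:,None]
def wrist2w(uv,z,s):
    c=calibration("wrist");T=c["tool_from_camera"];R=s["orientation"];o=s["eef_pos"]+R@T[:3,3]
    uv=np.atleast_2d(uv).astype(float)
    d=(np.c_[uv,np.ones(len(uv))]@np.linalg.inv(c["K"]).T)@(R@T[:3,:3]).T
    return o+d*((z-o[2])/d[:,2])[:,None]
E
python3 - <<'E'
from h import *
im=cv2.imread("pics/top0.png")
cv2.imwrite("pics/c0.png",cv2.resize(im[225:315,205:405],None,fx=4,fy=4,interpolation=cv2.INTER_CUBIC))
for n,uv,z in [("dish",(146,269),12),("sq",(302,180),12),("long",(474,267),12),("c1",(233,295),12),("c2",(389,293),12),("b1",(306,298),7),("b2",(358,251),7),("clasp",(269,252),9),("loupe",(306,244),25),("punch",[(402,223),(402,165)],8),("longcorners",[(451,231),(493,230),(497,302),(457,304)],12),("sqc",[(267,156),(326,146),(337,205),(278,213)],12)]:
    print(n,px2w("top",uv,z)[:,:2].round().tolist())
E
```

```text
dish [[494.0, 335.0]]
sq [[670.0, 13.0]]
long [[483.0, -331.0]]
c1 [[437.0, 157.0]]
c2 [[434.0, -158.0]]
b1 [[428.0, 10.0]]
b2 [[521.0, -99.0]]
clasp [[523.0, 83.0]]
loupe [[537.0, 7.0]]
punch [[576.0, -190.0], [697.0, -195.0]]
longcorners [[557.0, -288.0], [557.0, -373.0], [412.0, -373.0], [409.0, -293.0]]
sqc [[722.0, 84.0], [740.0, -39.0], [616.0, -58.0], [602.0, 63.0]]
```

View pics/c0.png

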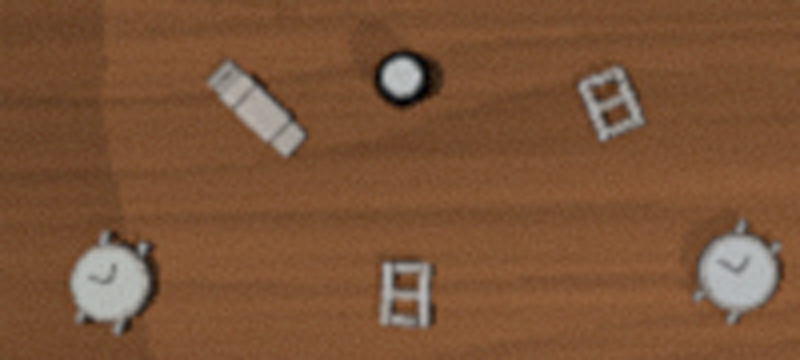

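```bash
cat >> h.py <<'E'
def go(x,y,z=None,a=None):
    s=ctrl.sense();p=s["eef_pos"];R=s["orientation"];t=np.degrees(np.arctan2(R[1,0],R[0,0]))
    d=((np.array([x,y,p[2] if z is None else z])-p)/10).round(2)
    da=0 if a is None else np.radians((a-t+90)%180-90)
    print("turn",round(da,3),"cm",d.tolist(),"now",p.round(1).tolist(),round(t,1),"t",round(s["clock"],2),"w",round(s["grip_width"],1))
E
python3 - <<'E'
from h import *
O={"case1":((112,282),12,[(101.5,322),(126,242)]),"case2":((738,271),12,[(716,306),(759,237)]),"b1":((407,294),7,[(405,326),(409,262.5)]),"b2":((611,103),7,[(623.5,131.5),(599.5,75.5)]),"clasp":((258,107),9,[(298,145),(218,69.5)])}
for n,(c,z,l) in O.items():
    f=lambda q:px2w("top",np.array(q)/4+[204.6,224.6],z)
    L=f(l);d=L[1]-L[0]
    print(n,f(c).round(1)[0,:2],"ang",np.degrees(np.arctan2(d[1],d[0])).round(1),"len",np.linalg.norm(d).round(1))
go(521,-99,100,23)
E
```

```text
case1 [437.2 158.3] ang -17.8 len 42.0
case2 [ 435.7 -158.1] ang -33.8 len 41.0
b1 [427.6   9.1] ang -4.9 len 32.1
b2 [522.2 -97.3] ang 21.5 len 31.1
clasp [524.3  83.2] ang 45.5 len 56.5
turn 0.082 cm [30.89, 54.13, -14.94] now [212.1, -640.3, 249.4] 18.3 t 0.1 w 85.4
```

Sizes match. Move over buckle 2 with part-open jaws, 120 mm up.

```bash
python3 -m handwheel '0 0 0.06 31 54.3 -3 0.55;0 0 0.06 31 54.3 -3 0.55;0 0 0.06 31 54.3 -3 0.55;0 0 0.06 31 54.3 -3 0.55;0 0 0.06 31 54.3 -3 0.55;0 0 0.06 31 54.3 -3 0.55;0 0 0.06 31 54.3 -3 0.55;0 0 0.06 31 54.3 -3 0.55;0 0 0.06 31 54.3 -3 0.55;0 0 0.06 31 54.3 -3 0.55;0 0 0.06 31 54.3 -13 0.55;0 0 0.06 31 54.3 -13 0.55' 40
python3 - <<'E'
from h import *
go(522.2,-97.3,30,21.5)
s=ctrl.sense();cv2.imwrite("pics/w1.png",snapshot("wrist"));print(s["eef_pos"])
E
```

```text
clock: 1.6
eef_pos: [521.2, -96.6, 117.9]
orientation: [[0.928, 0.373, -0.003], [0.373, -0.928, 0.001], [-0.002, -0.002, -1.0]]
contact_force: [-0.4, 0.0, -1.0]
grip_width: 46.7
grasp_force: 0.0
turn -0.007 cm [0.1, -0.07, -8.79] now [521.2, -96.6, 117.9] 21.9 t 1.6 w 46.7
[521.20168479 -96.59522568 117.87867982]
```

View pics/w1.png

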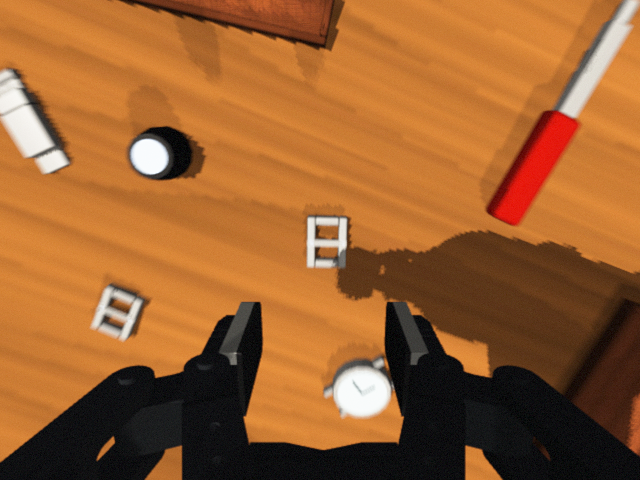

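Wrist view: buckle 2 centred at (327,242), well aligned with the jaws; other parts visible: buckle 1 (118,313), case 2 (361,390).

```bash
python3 - <<'E'
from h import *
s=ctrl.sense()
for n,uv,z in [("b2",(327,242),7),("b1",(118,313),7),("c2",(361,390),12),("loupe",(151,157),25)]: print(n,wrist2w(uv,z,s)[0,:2].round(1))
E
python3 -m handwheel '0 0 0 0.1 -0.1 -5 0.55;0 0 0 0.1 -0.1 -8 0.55;0 0 0 0.1 -0.1 -8.8 0.55;0 0 0 0.1 -0.1 -8.8 0.55'
```

```text
b2 [521.3 -96.4]
b1 [429.    7.4]
c2 [ 437.2 -154.4]
loupe [535.2   6.2]
clock: 2.15
eef_pos: [523.7, -98.9, 32.9]
orientation: [[0.929, 0.371, 0.001], [0.371, -0.929, -0.0], [0.001, 0.0, -1.0]]
contact_force: [0.0, -0.9, -0.3]
grip_width: 47.0
grasp_force: 0.0
```

```bash
python3 -m handwheel '0 0 0 0 0 -0.4 0.55;0 0 0 0 0 -0.7 0.5;0 0 0 0 0 -0.9 0.45;0 0 0 0 0 -0.9 0.45'
python3 - <<'E'
from h import *
go(522,-97,22,21.5);cv2.imwrite("pics/w2.png",snapshot("wrist")[200:480,100:540])
E
```

```text
clock: 2.65
eef_pos: [523.2, -98.8, 23.4]
orientation: [[0.929, 0.371, 0.0], [0.371, -0.929, -0.0], [-0.0, 0.0, -1.0]]
contact_force: [-0.7, 0.8, -0.1]
grip_width: 38.6
grasp_force: 0.0
turn -0.005 cm [-0.12, 0.18, -0.14] now [523.2, -98.8, 23.4] 21.8 t 2.65 w 38.6
```

View pics/w2.png

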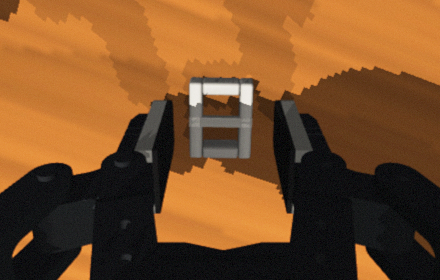

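Buckle sits between the pads. Lower 2 mm and close.

```bash
python3 -m handwheel '0 0 0 -0.1 0.1 -0.2 0.45;0 0 0 -0.1 0.1 -0.2 0.15;0 0 0 -0.1 0.1 -0.2 0.15;0 0 0 -0.1 0.1 -0.2 0.15;0 0 0 -0.1 0.1 -0.2 0.15;0 0 0 -0.1 0.1 -0.2 0.15'
```

```text
clock: 3.45
eef_pos: [522.3, -97.7, 21.4]
orientation: [[0.929, 0.371, 0.0], [0.371, -0.929, -0.0], [0.0, 0.0, -1.0]]
contact_force: [0.6, 0.4, 1.0]
grip_width: 22.6
grasp_force: 39.3
```

```bash
python3 -c "
from h import *
go(694.6,17.3,100,10)"; python3 -m handwheel '0 0 0 0 0 3 0.15;0 0 0 0 0 8 0.15;0 0 -0.2 17.2 11.5 8 0.15;0 0 -0.2 17.2 11.5 8 0.15;0 0 -0.2 17.2 11.5 8 0.15;0 0 -0.2 17.2 11.5 8 0.15;0 0 -0.2 17.2 11.5 8 0.15;0 0 -0.2 17.2 11.5 8 0.15'
python3 - <<'E'
from h import *
go(694.6,17.3,26,10);s=ctrl.sense();cv2.imwrite("pics/w3.png",snapshot("wrist"))
E
```

```text
turn -0.205 cm [17.23, 11.5, 7.86] now [522.3, -97.7, 21.4] 21.8 t 3.45 w 22.6
clock: 4.45
eef_pos: [693.0, 15.7, 100.8]
orientation: [[0.984, 0.178, -0.002], [0.178, -0.984, -0.001], [-0.002, 0.001, -1.0]]
contact_force: [-0.3, -0.4, 0.4]
grip_width: 22.5
grasp_force: 39.3
turn -0.004 cm [0.16, 0.16, -7.48] now [693.0, 15.7, 100.8] 10.2 t 4.45 w 22.5
```

View pics/w3.png

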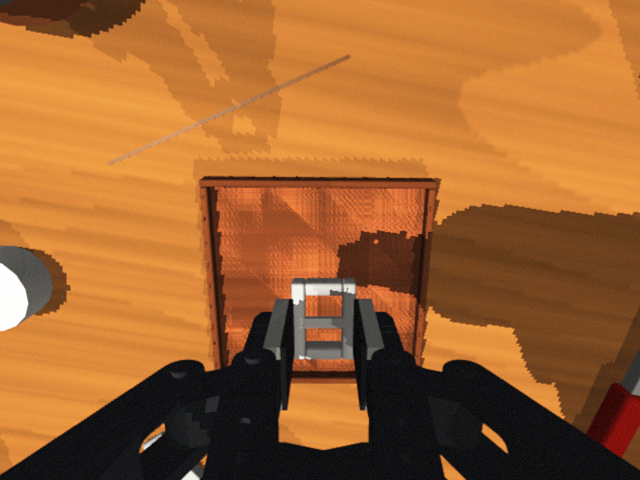

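Buckle is held squarely; tray's far rim corners at (200,179), (440,180).

```bash
python3 - <<'E'
from h import *
s=ctrl.sense();print(wrist2w([(200,179),(440,180)],12,s).round(1))
E
python3 -m handwheel '0 0 0 0 0 -4 0.15;0 0 0 0 0 -6.5 0.15;0 0 0 0 0 -7.2 0.15;0 0 0 0 0 -7.4 0.15;0 0 0 0 0 -7.5 0.15;0 0 0 0 0 -7.5 0.15;0 0 0 0 0 -7.5 0.15'
```

```text
[[724.3  86.6  12. ]
 [746.  -36.   12. ]]
clock: 5.38
eef_pos: [694.6, 17.3, 27.1]
orientation: [[0.984, 0.179, 0.001], [0.179, -0.984, -0.0], [0.001, 0.0, -1.0]]
contact_force: [-1.2, 0.5, 0.1]
grip_width: 22.4
grasp_force: 39.3
```

```bash
python3 -m handwheel '0 0 0 0 0 -0.1 0.15;0 0 0 0 0 -0.15 0.15;0 0 0 0 0 -0.15 0.15;0 0 0 0 0 -0.15 0.45;0 0 0 0 0 -0.15 0.5;0 0 0 0 0 -0.15 0.5;0 0 0 0 0 2 0.5;0 0 0 0 0 6 0.5;0 0 0 0 0 10 0.5;0 0 0 0 0 10 0.5'; python3 -c "
from h import *
go(429,8.3,100,-5)"
```

```text
clock: 6.62
eef_pos: [697.3, 17.7, 132.4]
orientation: [[0.984, 0.179, 0.01], [0.179, -0.984, 0.001], [0.01, 0.001, -1.0]]
contact_force: [0.4, 0.4, -0.2]
grip_width: 42.7
grasp_force: 0.0
turn -0.267 cm [-26.83, -0.94, -3.24] now [697.3, 17.7, 132.4] 10.3 t 6.62 w 42.7
```

```bash
python3 -m handwheel '0 0 -0.265 -26.6 -0.9 -3 0.5;0 0 -0.265 -26.6 -0.9 -3 0.5;0 0 -0.265 -26.6 -0.9 -3 0.5;0 0 -0.265 -26.6 -0.9 -3 0.5;0 0 -0.265 -26.6 -0.9 -3 0.5;0 0 -0.265 -26.6 -0.9 -3 0.5;0 0 -0.265 -26.6 -0.9 -7 0.5;0 0 -0.265 -26.6 -0.9 -9 0.5;0 0 -0.265 -26.6 -0.9 -9 0.5;0 0 -0.265 -26.6 -0.9 -9 0.5'; python3 -c "
from h import *
go(428.5,8.3,21.4,-5)"
```

```text
clock: 7.88
eef_pos: [429.8, 8.5, 37.0]
orientation: [[0.996, -0.085, 0.002], [-0.085, -0.996, 0.0], [0.002, -0.0, -1.0]]
contact_force: [-0.1, 0.6, -0.5]
grip_width: 42.9
grasp_force: 0.0
turn -0.002 cm [-0.13, -0.02, -1.56] now [429.8, 8.5, 37.0] -4.9 t 7.88 w 42.9
```

```bash
python3 -m handwheel '0 0 0 -0.1 0 -1 0.5;0 0 0 -0.1 0 -1.5 0.5;0 0 0 -0.1 0 -1.55 0.5;0 0 0 -0.1 0 -1.55 0.15;0 0 0 -0.1 0 -1.55 0.15;0 0 0 -0.1 0 -1.55 0.15;0 0 0 -0.1 0 -1.55 0.15;0 0 0 -0.1 0 -1.55 0.15'; python3 -c "
from h import *
go(650,9,100,10)"
```

```text
clock: 8.88
eef_pos: [427.4, 8.3, 21.1]
orientation: [[0.996, -0.085, 0.0], [-0.085, -0.996, -0.0], [0.0, 0.0, -1.0]]
contact_force: [-1.5, 0.6, 5.3]
grip_width: 22.4
grasp_force: 39.7
turn 0.26 cm [22.26, 0.07, 7.89] now [427.4, 8.3, 21.1] -4.9 t 8.88 w 22.4
```

```bash
python3 -m handwheel '0 0 0 0 0 3 0.15;0 0 0 0 0 8 0.15;0 0 0.26 22.2 0.1 8 0.15;0 0 0.26 22.2 0.1 8 0.15;0 0 0.26 22.2 0.1 8 0.15;0 0 0.26 22.2 0.1 8 0.15;0 0 0.26 22.2 0.1 8 0.15;0 0 0.26 22.2 0.1 5 0.15;0 0 0.26 22.2 0.1 2 0.15;0 0 0.26 22.2 0.1 1 0.15;0 0 0.26 22.2 0.1 1 0.15;0 0 0.26 22.2 0.1 1 0.15'
python3 - <<'E'
from h import *
go(650,9,26,10);cv2.imwrite("pics/w4.png",snapshot("wrist"))
E
```

```text
clock: 10.38
eef_pos: [649.9, 9.4, 32.1]
orientation: [[0.985, 0.174, 0.002], [0.174, -0.985, 0.0], [0.002, 0.0, -1.0]]
contact_force: [0.9, -0.4, -0.0]
grip_width: 22.4
grasp_force: 39.4
turn -0.0 cm [0.01, -0.04, -0.61] now [649.9, 9.4, 32.1] 10.0 t 10.38 w 22.4
```

View pics/w4.png

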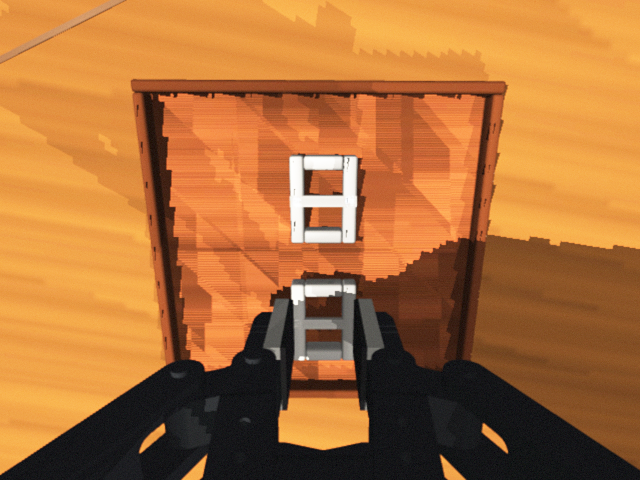

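Buckle 2 lies flat at (324,198) in the tray; buckle 1, still held at (323,320), has clear floor beneath it. Set it down.

```bash
python3 -m handwheel '0 0 0 0 0 -0.4 0.15;0 0 0 0 0 -0.65 0.15;0 0 0 0 0 -0.7 0.15;0 0 0 0 0 -0.7 0.15;0 0 0 0 0 -0.7 0.45;0 0 0 0 0 -0.7 0.5;0 0 0 0 0 -0.7 0.5;0 0 0 0 0 2 0.5;0 0 0 0 0 6 0.5;0 0 0 0 0 6 0.5;0 0 0 0 0 6 0.5'; python3 -c "
from h import *
go(523.7,83.2,60,45.5)"
```

```text
clock: 11.8
eef_pos: [648.8, 9.1, 90.4]
orientation: [[0.985, 0.174, -0.001], [0.174, -0.985, -0.0], [-0.001, 0.0, -1.0]]
contact_force: [-0.5, -0.4, 0.5]
grip_width: 42.8
grasp_force: 0.0
turn 0.619 cm [-12.51, 7.41, -3.04] now [648.8, 9.1, 90.4] 10.0 t 11.8 w 42.8
```

```bash
python3 -m handwheel '0 0 0.62 -12.5 7.4 0 0.5;0 0 0.62 -12.5 7.4 0 0.5;0 0 0.62 -12.5 7.4 0 0.5;0 0 0.62 -12.5 7.4 0 0.5;0 0 0.62 -12.5 7.4 -3 0.5;0 0 0.62 -12.5 7.4 -3 0.5;0 0 0.62 -12.5 7.4 -3 0.5'
python3 - <<'E'
from h import *
go(523.7,83.2,22,45.5);cv2.imwrite("pics/w5.png",snapshot("wrist"))
E
```

```text
clock: 12.68
eef_pos: [524.1, 83.3, 60.6]
orientation: [[0.7, 0.714, -0.001], [0.714, -0.7, 0.0], [-0.001, -0.001, -1.0]]
contact_force: [0.3, -0.0, 0.5]
grip_width: 42.4
grasp_force: 0.0
turn -0.001 cm [-0.04, -0.01, -3.86] now [524.1, 83.3, 60.6] 45.5 t 12.68 w 42.4
```

View pics/w5.png

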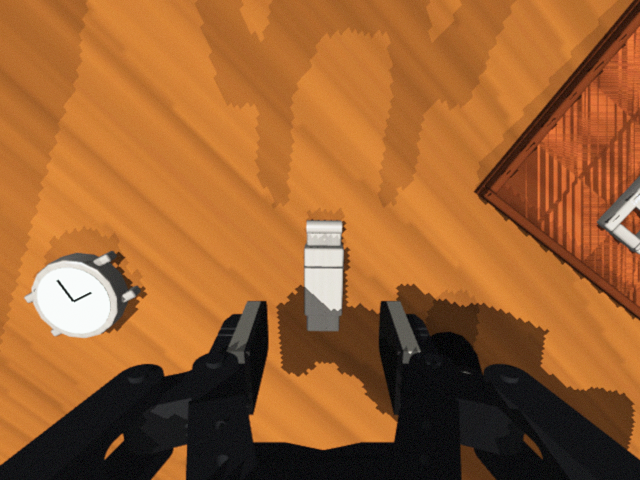

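Clasp is centred between the jaws at (325,275), loupe at (455,355) clear of the right finger. Descend and grip.

```bash
python3 -c "
from h import *
print(wrist2w([(324,247),(325,278),(323,330)],4.5,ctrl.sense()).round(1))"
python3 -m handwheel '0 0 0 0 0 -2 0.5;0 0 0 0 0 -3.5 0.5;0 0 0 0 0 -3.85 0.5;0 0 0 0 0 -3.85 0.4;0 0 0 0 0 -3.85 0.1;0 0 0 0 0 -3.85 0.1;0 0 0 0 0 -3.85 0.1;0 0 0 0 0 -3.85 0.1'; python3 -c "
from h import *
go(483,-331,100,1.5)"
```

```text
[[536.5  96.3   4.5]
 [526.   84.9   4.5]
 [506.   65.8   4.5]]
clock: 13.72
eef_pos: [524.8, 83.4, 23.0]
orientation: [[0.7, 0.714, 0.001], [0.714, -0.7, 0.0], [0.001, 0.001, -1.0]]
contact_force: [-1.3, -0.3, 6.1]
grip_width: 16.3
grasp_force: 39.7
turn -0.769 cm [-4.18, -41.44, 7.7] now [524.8, 83.4, 23.0] 45.5 t 13.72 w 16.3
```

```bash
python3 -m handwheel '0 0 0 0 0 4 0.1;0 0 0 0 0 8 0.1;0 0 -0.77 -4.2 -41.4 8 0.1;0 0 -0.77 -4.2 -41.4 8 0.1;0 0 -0.77 -4.2 -41.4 8 0.1;0 0 -0.77 -4.2 -41.4 8 0.1;0 0 -0.77 -4.2 -41.4 8 0.1;0 0 -0.77 -4.2 -41.4 8 0.1;0 0 -0.77 -4.2 -41.4 8 0.1;0 0 -0.77 -4.2 -41.4 8 0.1;0 0 -0.77 -4.2 -41.4 6 0.1;0 0 -0.77 -4.2 -41.4 6 0.1'
python3 - <<'E'
from h import *
go(483,-331,27,1.5);cv2.imwrite("pics/w6.png",snapshot("wrist"))
E
```

```text
clock: 15.22
eef_pos: [481.3, -328.7, 80.9]
orientation: [[1.0, 0.026, -0.003], [0.027, -1.0, 0.003], [-0.003, -0.003, -1.0]]
contact_force: [-0.4, 0.5, -0.7]
grip_width: 16.3
grasp_force: 39.2
turn -0.0 cm [0.17, -0.23, -5.39] now [481.3, -328.7, 80.9] 1.5 t 15.22 w 16.3
```

View pics/w6.png

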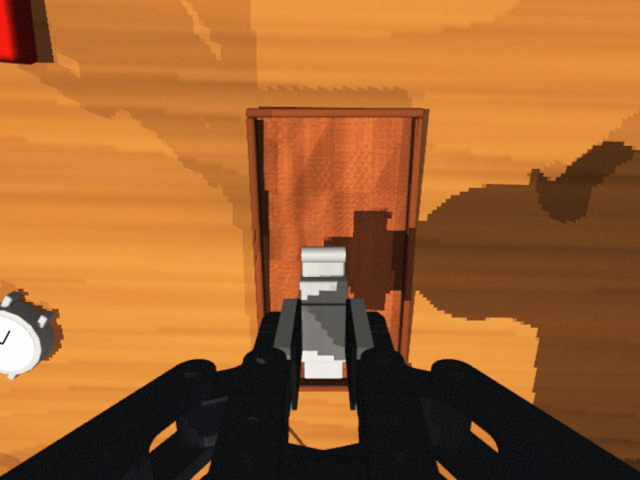

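Clasp held at (323,315); tray far rim corners at (247,112) and (428,112). Check tray centre.

Run:
```python
from h import *
print(wrist2w([(247,112),(428,112),(260,386),(407,388)],12,ctrl.sense()).round(1))
```

```text
[[ 557.5 -292.1   12. ]
 [ 559.7 -373.5   12. ]
 [ 412.3 -295.2   12. ]
 [ 413.3 -377.1   12. ]]
```

```bash
python3 -m handwheel '0 0 0 0.3 -0.4 0 0.1;0 0 0 0.3 -0.4 -3 0.1;0 0 0 0.3 -0.4 -4.8 0.1;0 0 0 0.3 -0.4 -5 0.1;0 0 0 0.3 -0.4 -5 0.1;0 0 0 0.3 -0.4 -5 0.1'
```

```text
clock: 16.02
eef_pos: [485.9, -335.1, 33.2]
orientation: [[1.0, 0.025, 0.002], [0.025, -1.0, -0.001], [0.001, 0.001, -1.0]]
contact_force: [0.5, -0.1, -0.0]
grip_width: 16.2
grasp_force: 39.2
```

```bash
python3 -m handwheel '0 0 0 0 0 -0.4 0.1;0 0 0 0 0 -0.65 0.1;0 0 0 0 0 -0.7 0.1;0 0 0 0 0 -0.7 0.1;0 0 0 0 0 -0.7 0.35;0 0 0 0 0 -0.7 0.38;0 0 0 0 0 -0.7 0.38;0 0 0 0 0 -0.7 0.38'; python3 -m handwheel '0 0 0 0 0 2 0.38;0 0 0 0 0 7 0.8;0 0 0 0 0 7 0.8;0 0 0 0 0 7 0.8';python3 - <<'E'
from h import *
go(437,-156,60,-33.8);cv2.imwrite("pics/w7.png",snapshot("wrist"))
E
```

```text
clock: 17.02
eef_pos: [485.2, -334.7, 25.1]
orientation: [[1.0, 0.025, -0.0], [0.025, -1.0, 0.0], [-0.0, -0.0, -1.0]]
contact_force: [-0.1, -0.0, 0.1]
grip_width: 32.4
grasp_force: 0.0
clock: 17.52
eef_pos: [485.3, -334.9, 96.3]
orientation: [[1.0, 0.025, 0.001], [0.025, -1.0, -0.001], [0.001, 0.001, -1.0]]
contact_force: [0.1, -0.2, -0.5]
grip_width: 68.8
grasp_force: 0.0
turn -0.615 cm [-4.83, 17.89, -3.63] now [485.3, -334.9, 96.3] 1.4 t 17.52 w 68.8
```

View pics/w7.png

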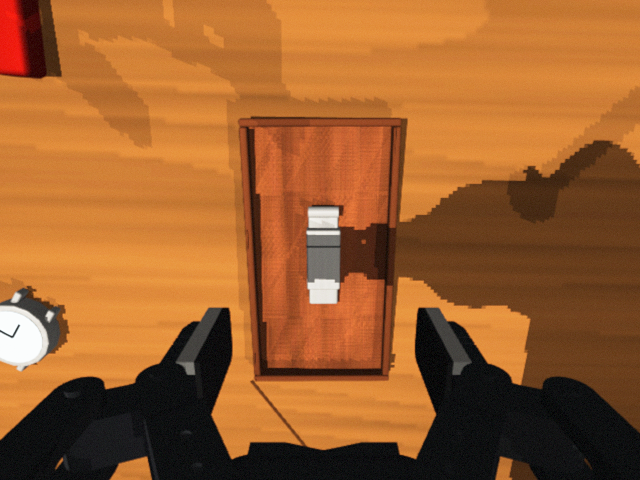

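Clasp lies flat in the middle of the long tray, (324,255). On to case 2.

```bash
python3 -m handwheel '0 0 -0.61 -4.8 17.9 -2 0.8;0 0 -0.61 -4.8 17.9 -2 0.8;0 0 -0.61 -4.8 17.9 -2 0.8;0 0 -0.61 -4.8 17.9 -2 0.8;0 0 -0.61 -4.8 17.9 -2 0.8;0 0 -0.61 -4.8 17.9 -2 0.8;0 0 -0.61 -4.8 17.9 -2 0.8'
python3 - <<'E'
from h import *
go(437,-156,22,-33.8);cv2.imwrite("pics/w8.png",snapshot("wrist"))
E
```

```text
clock: 18.45
eef_pos: [437.2, -156.7, 75.2]
orientation: [[0.833, -0.554, -0.0], [-0.554, -0.833, -0.0], [-0.0, 0.0, -1.0]]
contact_force: [-0.0, -0.5, -0.9]
grip_width: 68.2
grasp_force: 0.0
turn -0.003 cm [-0.02, 0.07, -5.32] now [437.2, -156.7, 75.2] -33.6 t 18.45 w 68.2
```

View pics/w8.png

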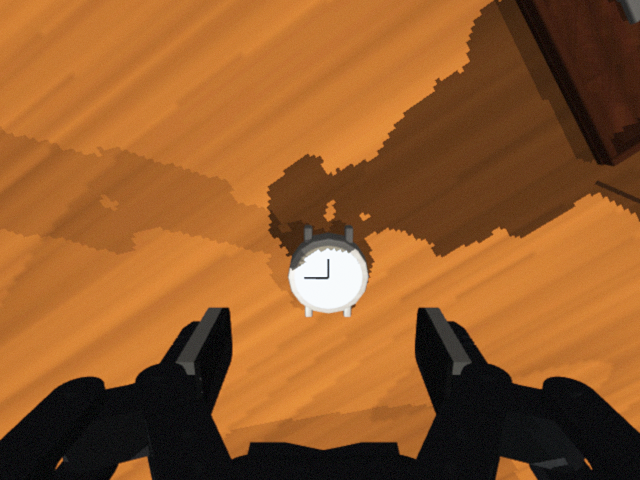

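Case 2 centred at (328,273), lugs aligned with the jaws.

```bash
python3 -c "
from h import *
print(wrist2w([(328,273)],10,ctrl.sense()).round(1))"
python3 -m handwheel '0 0 0 0 0.1 -3 0.8;0 0 0 0 0.1 -4.8 0.8;0 0 0 0 0.1 -5.2 0.8;0 0 0 0 0.1 -5.3 0.6;0 0 0 0 0.1 -5.3 0.4;0 0 0 0 0.1 -5.3 0.4;0 0 0 0 0.1 -5.3 0.4;0 0 0 0 0.1 -5.3 0.35;0 0 0 0 0.1 -5.3 0.35' 40; python3 -c "
from h import *
go(494,335,100,-30)"
```

```text
[[ 436.2 -158.6   10. ]]
clock: 19.62
eef_pos: [437.6, -155.1, 23.2]
orientation: [[0.833, -0.553, 0.001], [-0.553, -0.833, -0.001], [0.001, -0.0, -1.0]]
contact_force: [-1.4, -0.5, 6.2]
grip_width: 38.0
grasp_force: 40.0
turn 0.062 cm [5.64, 49.01, 7.68] now [437.6, -155.1, 23.2] -33.5 t 19.62 w 38.0
```

```bash
python3 -m handwheel '0 0 0 0 0 2 0.35;0 0 0 0 0 6 0.35;0 0 0.93 8.2 49.9 6 0.35;0 0 0.93 8.2 49.9 6 0.35;0 0 0.93 8.2 49.9 6 0.35;0 0 0.93 8.2 49.9 6 0.35;0 0 0.93 8.2 49.9 6 0.35;0 0 0.93 8.2 49.9 6 0.35;0 0 0.93 8.2 49.9 6 0.35;0 0 0.93 8.2 49.9 6 0.35;0 0 0.93 8.2 49.9 6 0.35;0 0 0.93 8.2 49.9 6 0.35' 40;python3 - <<'E'
from h import *
go(519.4,344.2,28,20);cv2.imwrite("pics/w9.png",snapshot("wrist"))
E
```

```text
clock: 21.12
eef_pos: [518.8, 344.1, 81.9]
orientation: [[0.941, 0.339, -0.001], [0.339, -0.941, -0.001], [-0.001, 0.001, -1.0]]
contact_force: [-0.4, -0.5, -1.0]
grip_width: 37.5
grasp_force: 40.4
turn 0.003 cm [0.06, 0.01, -5.39] now [518.8, 344.1, 81.9] 19.8 t 21.12 w 37.5
```

View pics/w9.png

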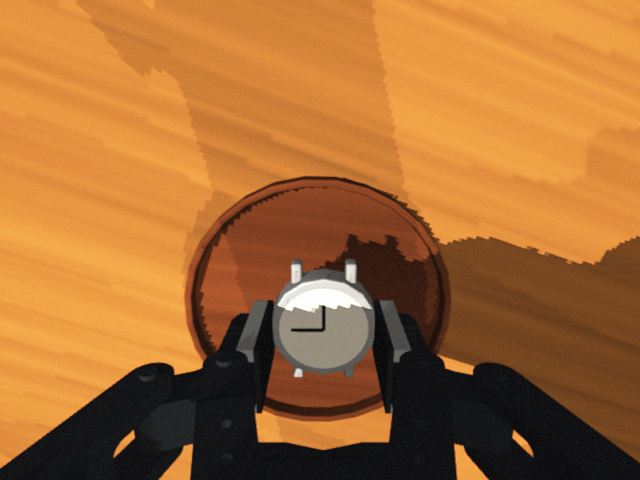

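Case 2 held level at (324,320); dish rim spans u 185–450, v 177–420.

```bash
python3 -c "
from h import *
print(wrist2w([(318,177),(318,420),(185,295),(450,295)],12,ctrl.sense()).round(1))"
python3 -m handwheel '0 0 0 0 0 -3 0.35;0 0 0 0 0 -4.5 0.35;0 0 0 0 0 -4.8 0.35;0 0 0 0 0 -4.8 0.35;0 0 0 0 0 -4.8 0.35'
```

```text
[[562.8 361.6  12. ]
 [431.9 315.1  12. ]
 [482.5 405.8  12. ]
 [528.6 277.1  12. ]]
clock: 21.8
eef_pos: [519.8, 344.5, 35.3]
orientation: [[0.941, 0.338, 0.001], [0.338, -0.941, 0.001], [0.002, -0.0, -1.0]]
contact_force: [-0.1, 0.2, 0.3]
grip_width: 37.5
grasp_force: 40.4
```

```bash
python3 -m handwheel '0 0 0 0 0 -0.4 0.35;0 0 0 0 0 -0.6 0.35;0 0 0 0 0 -0.7 0.35;0 0 0 0 0 -0.8 0.35;0 0 0 0 0 -0.8 0.35;0 0 0 0 0 -0.8 0.35'
```

```text
clock: 22.55
eef_pos: [519.1, 344.2, 27.2]
orientation: [[0.941, 0.338, 0.0], [0.338, -0.941, -0.001], [-0.0, 0.001, -1.0]]
contact_force: [-1.4, -1.7, 6.0]
grip_width: 37.1
grasp_force: 41.1
```

```bash
python3 -m handwheel '0 0 0 0 0 0 0.5;0 0 0 0 0 0 0.55;0 0 0 0 0 0 0.55;0 0 0 0 0 0 0.55;0 0 0 0 0 1 0.55;0 0 0 0 0 3 0.55;0 0 0 0 0 7 0.7;0 0 0 0 0 7 0.8;0 0 0 0 0 7 0.8'; python3 -c "
from h import *
go(437.2,158.3,75,-17.8)"
```

```text
clock: 23.68
eef_pos: [519.4, 344.2, 97.3]
orientation: [[0.941, 0.338, 0.001], [0.338, -0.941, 0.0], [0.001, 0.0, -1.0]]
contact_force: [0.3, -0.1, -0.7]
grip_width: 68.4
grasp_force: 0.0
turn -0.655 cm [-8.22, -18.59, -2.23] now [519.4, 344.2, 97.3] 19.7 t 23.68 w 68.4
```

```bash
python3 -m handwheel '0 0 -0.655 -8.2 -18.6 -2 0.8;0 0 -0.655 -8.2 -18.6 -2 0.8;0 0 -0.655 -8.2 -18.6 -2 0.8;0 0 -0.655 -8.2 -18.6 -2 0.8;0 0 -0.655 -8.2 -18.6 -2 0.8;0 0 -0.655 -8.2 -18.6 -2 0.8;0 0 -0.655 -8.2 -18.6 -2 0.8'
python3 - <<'E'
from h import *
go(437.2,158.3,22.5,-17.8);cv2.imwrite("pics/w10.png",snapshot("wrist"))
E
```

```text
clock: 24.55
eef_pos: [437.8, 159.6, 76.4]
orientation: [[0.953, -0.303, 0.0], [-0.303, -0.953, 0.001], [0.0, -0.001, -1.0]]
contact_force: [-0.7, -0.4, 0.5]
grip_width: 68.4
grasp_force: 0.0
turn -0.003 cm [-0.06, -0.13, -5.39] now [437.8, 159.6, 76.4] -17.6 t 24.55 w 68.4
```

View pics/w10.png

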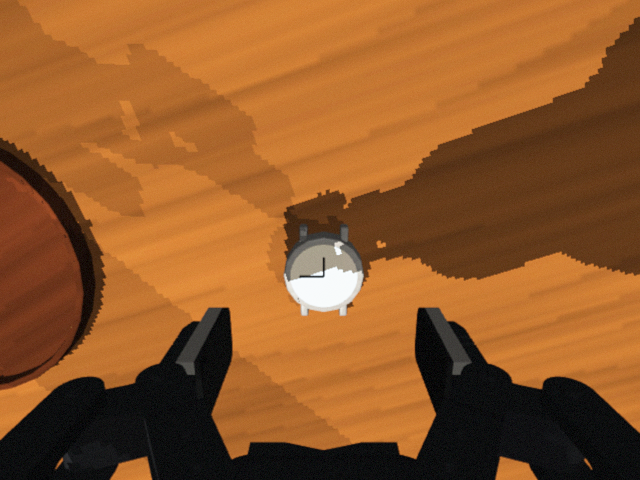

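Case 1 centred at (324,272), aligned. Grip it.

```bash
python3 -m handwheel '0 0 0 0 0 -3 0.8;0 0 0 0 0 -4.8 0.8;0 0 0 0 0 -5.2 0.8;0 0 0 0 0 -5.4 0.6;0 0 0 0 0 -5.4 0.4;0 0 0 0 0 -5.4 0.4;0 0 0 0 0 -5.4 0.4;0 0 0 0 0 -5.4 0.35;0 0 0 0 0 -5.4 0.35' 40; python3 -c "
from h import *
go(470,327,85,20)"
```

```text
clock: 25.72
eef_pos: [437.7, 158.6, 23.0]
orientation: [[0.952, -0.305, 0.001], [-0.305, -0.952, 0.001], [0.001, -0.001, -1.0]]
contact_force: [-0.9, -0.1, 6.4]
grip_width: 37.6
grasp_force: 40.4
turn 0.659 cm [3.23, 16.84, 6.2] now [437.7, 158.6, 23.0] -17.8 t 25.73 w 37.6
```

```bash
python3 -m handwheel '0 0 0 0 0 2 0.35;0 0 0 0 0 6 0.35;0 0 0.66 3.1 16.8 6 0.35;0 0 0.66 3.1 16.8 6 0.35;0 0 0.66 3.1 16.8 6 0.35;0 0 0.66 3.1 16.8 6 0.35;0 0 0.66 3.1 16.8 6 0.35;0 0 0.66 3.1 16.8 6 0.35;0 0 0.66 3.1 16.8 4 0.35;0 0 0.66 3.1 16.8 3 0.35;0 0 0.66 3.1 16.8 3 0.35' 40;python3 - <<'E'
from h import *
go(468.5,326.5,27.2,20);cv2.imwrite("pics/w11.png",snapshot("wrist"))
E
```

```text
clock: 27.1
eef_pos: [467.8, 325.4, 51.7]
orientation: [[0.94, 0.342, -0.001], [0.342, -0.94, -0.001], [-0.002, 0.001, -1.0]]
contact_force: [-0.3, -0.3, -0.7]
grip_width: 37.5
grasp_force: 40.4
turn 0.0 cm [0.07, 0.11, -2.45] now [467.8, 325.4, 51.7] 20.0 t 27.1 w 37.5
```

View pics/w11.png

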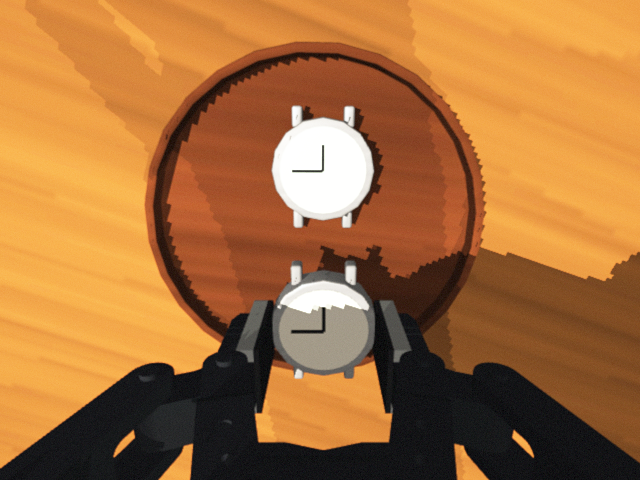

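Case 2 rests flat at (322,168); dish top rim at (318,43). Verify clearance.

```bash
python3 -c "
from h import *
s=ctrl.sense();print(wrist2w([(322,168)],16,s).round(1),wrist2w([(318,43),(147,200),(485,200)],12,s).round(1))"
```

```text
[[520.3 346.3  16. ]] [[561.8 363.   12. ]
 [483.3 408.5  12. ]
 [530.5 279.5  12. ]]
```

```bash
python3 -m handwheel '0 0 0 0 0 -1.2 0.35;0 0 0 0 0 -1.8 0.35;0 0 0 0 0 -2.1 0.35;0 0 0 0 0 -2.3 0.35;0 0 0 0 0 -2.4 0.35;0 0 0 0 0 -2.5 0.35;0 0 0 0 0 -2.5 0.35'
```

```text
clock: 28.02
eef_pos: [468.3, 326.3, 27.4]
orientation: [[0.939, 0.343, 0.0], [0.343, -0.939, 0.0], [0.0, 0.0, -1.0]]
contact_force: [0.0, -0.8, -0.2]
grip_width: 37.9
grasp_force: 40.4
```

```bash
python3 -m handwheel '0 0 0 0 0 -0.05 0.35;0 0 0 0 0 -0.1 0.35;0 0 0 0 0 -0.1 0.35;0 0 0 0 0 -0.1 0.5;0 0 0 0 0 -0.1 0.55;0 0 0 0 0 -0.1 0.55;0 0 0 0 0 -0.1 0.55'; python3 -m handwheel '0 0 0 0 0 1 0.55;0 0 0 0 0 3 0.55;0 0 0 0 0 9 0.7;0 0 0 0 0 15 0.7;0 0 0 0 0 15 0.7;0 0 0 -5 -5 20 0.7;0 0 0 -5 -5 20 0.7;0 0 0 -5 -5 20 0.7'
python3 - <<'E'
from h import *
im=snapshot("top");cv2.imwrite("pics/top1.png",im)
s=cv2.imread("pics/scene0.png");cv2.imwrite("pics/scene1.png",snapshot("scene"))
E
```

```text
clock: 28.9
eef_pos: [468.2, 326.2, 26.2]
orientation: [[0.939, 0.343, -0.0], [0.343, -0.939, -0.0], [-0.0, 0.0, -1.0]]
contact_force: [0.6, -0.3, 0.2]
grip_width: 46.9
grasp_force: 0.0
clock: 29.9
eef_pos: [417.9, 275.5, 227.1]
orientation: [[0.94, 0.342, 0.002], [0.342, -0.94, -0.0], [0.002, 0.001, -1.0]]
contact_force: [1.3, 1.3, -0.2]
grip_width: 60.0
grasp_force: 0.0
```

View pics/scene1.png

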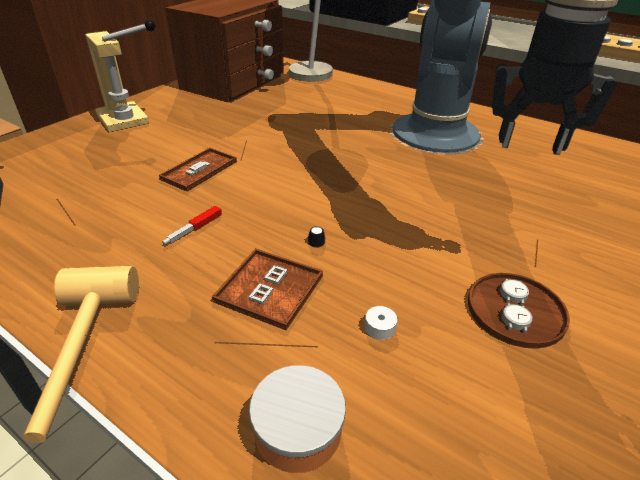

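All five parts lie flat in their trays: cases at (515,291) and (518,318), buckles at (276,273) and (261,293), clasp at (198,168). Loupe and punch have not moved.

```bash
python3 -m handwheel '0 0 0 0 0 0 0.7;0 0 0 0 0 0 0.7;0 0 0 0 0 0 0.7' >/dev/null; python3 -c "
from cell import ctrl
print(ctrl.close_job())"
```

```text
the job is handed in; nothing more can be done
None
```

I sorted all five parts and handed the job in at about 30 s; the last scene picture shows each part lying flat in its tray and the loupe and punch still in place, but the hand-in call did not return a verdict.

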